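# Comb the brace bars straight and log the board

### The job

Take the rake by its slanted red paddle and, with the rake only, comb the four scattered bars on the sorting board up to the back fence until they lie flat side by side in rows parallel to it, with no gaps to speak of. Then log the board: swing the tally counter's lever to its stop and let it spring back. Finish with the rake standing on its feet on the bench, off the board, and leave all the other things where they are.

Things in the scene. Friction and masses are not known exactly. Their poses are not given: they have to be found in the camera images.
- board: fixed black sorting board on the bench, 260 mm (its x) by 200 mm (its y), floor 8 mm thick; origin at the centre of its underside, +x towards the back fence. Light wooden fence across the whole far end: inner face at x = +120 mm, top 34 mm above the bench. Wooden side rails along both long sides: inner faces at y = +-90 mm, tops 24 mm above the bench. The near end (x = -130 mm) is open
- bar1: loose square aluminium bar with two green bands, 16 x 16 mm and 110 mm long, 76 g nominal, lying on the board; origin at the centre of its underside (8 mm below its centre), its y axis along its length
- bar2: loose square aluminium bar with two green bands, 16 x 16 mm and 110 mm long, 76 g nominal, lying on the board; origin at the centre of its underside (8 mm below its centre), its y axis along its length
- bar3: loose square aluminium bar with two green bands, 16 x 16 mm and 110 mm long, 76 g nominal, lying on the board; origin at the centre of its underside (8 mm below its centre), its y axis along its length
- bar4: loose square aluminium bar with two green bands, 16 x 16 mm and 110 mm long, 76 g nominal, lying on the board; origin at the centre of its underside (8 mm below its centre), its y axis along its length
- rake: loose 250 g rake standing by itself on steel feet; origin at the centre of its underside, level with the soles; +x is the way its tines face. Wooden head 44 (x) x 140 (y) x 16 mm, underside 26 mm above the soles. Two feet under its rear edge, rear faces at x = -22 mm. A red paddle grip rises from the head, leaning back 30 degrees from vertical towards -x
- rake_tines (a point): middle of the row of five steel tines under the rake's front edge, on their front faces at sole level (x = +22, y = 0, z = 0 mm in the rake's frame). Tines 10 mm square, 32.5 mm apart, the row spans y = +-70 mm; they reach down to the soles
- rake_grip (a point): point to grip on the rake's paddle (16 mm thick, 100 mm wide along y): on its mid-plane, mid-width, 25 mm below its top edge, at x = -26, y = 0, z = 102 mm in the rake's frame; axes as the rake's. Pinch the thickness, with the gripper tilted 30 degrees in line with the paddle (its approach pointing down and to the rake's +x)
- counter: fixed dark steel tally counter, 80 (x) x 60 (y) x 50 mm high; origin at the centre of its underside. Its lever swings towards its +x
- lever_tip (a point): centre of the yellow ball, 18 mm across, at the end of the counter's lever. At rest it is at x = -21, z = 96 mm in the counter's frame; the lever turns about a level axis along the counter's y at x = 0, z = 45 mm, radius 55 mm, thin rod 7 mm
- lever (a joint): angle of the counter's sprung lever: 0 at rest (leaning 0.4 rad to the counter's -x), 0.8 at its stop (leaning 0.4 rad to +x). Takes 1 to 3.5 N at the ball; springs back to 0 when let go
- tape: bystander: grey tape-core ring 90 mm across, 45 mm high, origin under its centre
- screwdriver: bystander: screwdriver with a red handle, lying along one side of the board
- spray: bystander: green bottle 60 mm across, 170 mm high, origin under its centre
- mug: bystander: white mug 80 mm across, 90 mm high, origin under its centre
- can: bystander: steel can 66 mm across, 90 mm high, origin under its centre
- clamp: bystander: green G-clamp, about 80 x 150 mm, 22 mm high, lying flat, origin near its back's middle
Mind the look-alikes: they are no part of the job. There is more than one size of the rake; the one meant has the size given above.

How it is judged (in metres and radians):
On the way, in this order (a step that is already met when the one before it is completed fails the run):
1. all four bars lie flat on the board, parallel to the back fence and gathered up to it (angle between the y axis of each of bar1, bar2, bar3, bar4 and the y axis of board, either way round below 0.14 rad and x of each of bar1, bar2, bar3, bar4 in the frame of board above 0.045 m and z of bar1 in the frame of board between 0.004 and 0.014 m and z of bar2 in the frame of board between 0.004 and 0.014 m and z of bar3 in the frame of board between 0.004 and 0.014 m and z of bar4 in the frame of board between 0.004 and 0.014 m), for 0.2 s.
2. the counter's lever is swung to its stop (value of joint lever above 0.7 rad), for 0.03 s.
At the end, for the whole second after the job is handed in: Every bar lies flat on the board, at rest, within 8 degrees of parallel to the fence, its middle within 75 mm of the fence's inner face (four bars packed need 56 mm); the lever is back within 0.08 rad of rest; the rake stands upright (within 0.1 rad) and still on the bench, off the board (all of step 1 and linear speed of each of bar1, bar2, bar3, bar4, rake below 0.01 m/s and value of joint lever below 0.08 rad and angle between rake's own z axis and vertical below 0.1 rad and height (world z) of rake below 0.005 m); the robot touches nothing.
It fails at once if the robot itself touches a bar (only the rake may) (contact force between any of the fingers, the arm and bar1 above 0.5 N or contact force between any of the fingers, the arm and bar2 above 0.5 N or contact force between any of the fingers, the arm and bar3 above 0.5 N or contact force between any of the fingers, the arm and bar4 above 0.5 N).
It fails at once if a bystander is moved more than 30 mm (distance of any of tape, screwdriver, spray, mug, can, clamp from where it was at the start of the episode above 0.03 m).
It also fails if it takes over 59 s, if anything falls off the work surface, if the arm or the gripper's body presses on something with over 40 N, if the wrist force passes 120 N, or if a joint passes its speed limit or range.

### The arm

A 6-joint arm with a two-finger parallel gripper is mounted at the origin on the work surface. World frame = base frame: x ahead of the robot, y to its left, z up, the work surface at z = 0. Lengths are in m, angles in degrees, forces in N, time in s.
With the tool pointing down it reaches from about 0.375 to 0.75 m from the base axis. Payload 9 kg.
Tool frame: the origin (TCP) lies midway between the tips of the shut fingers; the grasp point (between the pads) lies 19 mm behind it (bot.grasp_offset is the distance from the TCP to the grasp point, in m); z points along the fingers, y is the line along which they close (so a half turn about z gives the same grasp; the last joint's range is limited). The gripper opens to 85 mm and grips with 20 to 120 N. Pads are 22 mm wide; open, the fingers measure 114 mm over their backs; the gripper's body (76 mm by 85 mm) begins 54 mm behind the grasp point. The pads swing forward as they close: fully open they stand 13 mm farther back than shut.
Start: joints at [60.522, 5.964, 5.575, 89.605, 0, 77.527], TCP at [0.175, 0.574, 0.231] pointing down, gripper open.
Joint ranges: [-171.21, 171.21], [-48.23, 106.86], [-62.78, 66.21], [-105.2, 120.99], [-86.42, 89.51], [-180, 180]. Speed limits (degrees/s): [127.2, 127.2, 147.25, 180, 180, 180].

### API

Orientations are given as a 3x3 rotation matrix whose columns are the frame's x, y, z axes.
In Python, from bench import bot gives the robot as it stands.
- The arm moves only by the tool move_arm, never from a script. Its argument "increments" is a list of rows, each a list of 7 numbers: the shift along the tool's x, y, z each as a share of 15 cm, from -1 to 1, then the turn, a rotation vector about the tool's x, y, z each as a share of 2 rad, from -1 to 1, then the opening, from 0 (shut) to 1 (fully open). A call has 1 to 5 rows; each row is the pose to reach, as a shift and turn from the pose commanded when the call began, along the tool's axes at that moment; what a row does not reach only later rows make up. A row lasts 1/12 s, in which the tool goes at most 41.7 mm and 7.16 degrees, less where a joint would pass 70% of its speed; a pose out of reach is approached as far as the arm can. A call with a number of a shift or a turn outside -1 to 1 is refused whole. A call with a gripper value outside its range is refused whole. The fingers move at their own pace and stop on an object; "newtons" is the grip in N (left out, the last holds). Time passes only in rows, so rows that repeat a pose let the fingers close. It gives the time, the measured TCP pose, the force, the opening and the grip force at its end, in the units of the state.
- bot.read_state(): the state, without advancing time (a new reading comes with each control period).
- bot.camera(name): name is "scene" or "top" or "wrist"; returns the picture (384x512x3 uint8, blue, green, red); there is no depth.
- bot.camera_model(name): a dict with "fx", "fy", "cx", "cy" (pixels), "origin" and "orientation" of the camera in the world; the wrist camera has in their place "mount" (4x4, takes a point from camera to tool coordinates, whose origin is the TCP and whose axes are the flange's). Camera axes: x right, y down, z forward; pixel columns grow to the right and rows downward; lengths in m; the calibration is good to about 2 mm. A picture is of the moment at which its call begins: read the wrist's pose just before it. camera_model takes no time and is no camera call.
- bot.job_done(): hands the job in; it is judged then, once.
The state is a dict: "t": time; "joints": joint angles; "qvel": joint speeds; "joint_efforts": joint torques, N m; "tcp_pos": TCP position; "ee_rot": TCP orientation; "contact_force": force on the tool from outside, world axes, zero at the start; "torque": the same for the moment, N m; "finger_gap": opening from 0.0 (shut) to 1.0 (fully open); "grip_force": force on a finger pad.
Only numpy, scipy, OpenCV 4.12 (cv2) and the standard library are available. Lean on these libraries where they do the work, as an engineer would, in place of code of your own. Each camera call takes 0.05 s, during which the arm holds its last target. There are 200 camera calls.

## Working session

There is one attempt and no reset: what is moved stays moved. The work goes in short steps, Python scripts to look and compute and a tool call to move; the robot and the scene stay as the last step left them, time stands still between calls to the robot, and variables do not carry over. Pictures are saved under pics/ and viewed, at most 13 in all, crops included, and the job is handed in when it is done.

Besides the shell and the picture viewer there is one more tool, called after "Emit:" as name(argument=value, ...) on one line, values as JSON. move_arm: Moves the arm, as the interface text tells. Its arguments: {"type":"object","properties":{"increments":{"type":"array"},"newtons":{"type":"number"}},"required":["increments"]}

```bash
mkdir -p pics; ls; python3 - <<'E'
from bench import bot
import cv2,numpy as np
a=bot.camera("scene");b=bot.camera("top")
cv2.imwrite("pics/scene.png",a);cv2.imwrite("pics/top.png",b)
for n in("scene","top","wrist"):print(n,bot.camera_model(n))
s=bot.read_state();print(s)
E
```

```text
pics
scene {'fx': 489.33238559532754, 'fy': 489.33238559532754, 'cx': 255.49149159428458, 'cy': 194.5870790343913, 'origin': array([1.28273757, 0.29119279, 1.19861831]), 'orientation': array([[-0.3607664 ,  0.73751989, -0.57088705],
       [ 0.93250507,  0.2962577 , -0.2065567 ],
       [ 0.01679001, -0.60687378, -0.79462086]])}
top {'fx': 458.74427181827457, 'fy': 458.74427181827457, 'cx': 261.1610097720693, 'cy': 184.12851216380312, 'origin': array([0.41048032, 0.01776786, 1.52579366]), 'orientation': array([[ 0.01519012, -0.99778921,  0.06469901],
       [-0.99984038, -0.0157663 , -0.00840433],
       [ 0.00940582, -0.06456102, -0.99786943]])}
wrist {'fx': 278.26430203987854, 'fy': 278.26430203987854, 'cx': 254.17033801940232, 'cy': 186.01406008053704, 'mount': array([[ 6.60457072e-04, -9.62345837e-01, -2.71827248e-01,
         6.90120400e-02],
       [ 9.99999026e-01,  9.69878679e-04, -1.00395484e-03,
         4.13218282e-04],
       [ 1.22979121e-03, -2.71826320e-01,  9.62345540e-01,
        -1.42339377e-01],
       [ 0.00000000e+00,  0.00000000e+00,  0.00000000e+00,
         1.00000000e+00]])}
{'t': 0.1, 'joints': array([6.05230263e+01, 5.99704995e+00, 5.53214026e+00, 8.96046298e+01,
       2.57857980e-04, 7.75266030e+01]), 'qvel': array([-0.05168383, -0.09287364,  0.1274381 , -0.02027886,  0.01153618,
       -0.08542628]), 'joint_efforts': array([ 6.46601839e-03, -5.58203423e+01,  5.04725325e+01,  1.28124942e-02,
       -1.84436003e-04,  9.13641429e-07]), 'tcp_pos': array([0.17530059, 0.57351143, 0.23058715]), 'ee_rot': array([[-9.56286422e-01,  2.92431048e-01, -6.01144001e-04],
       [ 2.92431544e-01,  9.56285878e-01, -1.05436953e-03],
       [ 2.66535131e-04, -1.18407274e-03, -9.99999263e-01]]), 'contact_force': array([ 0.30193095, -0.16838372, -0.43630051]), 'torque': array([ 0.02829195,  0.00478871, -0.01133507]), 'grip_force': 0.0, 'finger_gap': 1.0010821607806917}
```

View pics/scene.png

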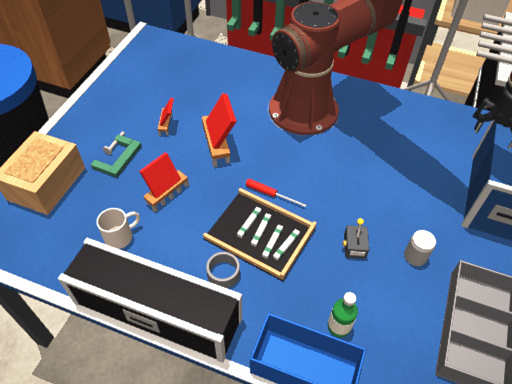

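View pics/top.png

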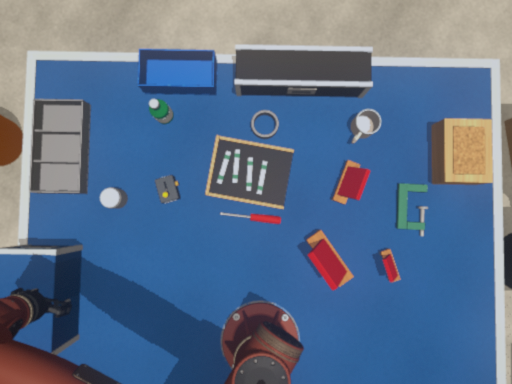

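Three red-paddle rakes show in the top view: (350,183), (328,260) and (390,265). Going by head length at about 300 px/m, the first (~43 px) fits 140 mm. The second is larger and the third smaller. I'll confirm this in crops.

```bash
python3 - <<'E'
import cv2
a=cv2.imread("pics/scene.png");b=cv2.imread("pics/top.png")
cv2.imwrite("pics/c1.png",cv2.resize(b[125:295,145:410],None,fx=3,fy=3,interpolation=cv2.INTER_CUBIC))
cv2.imwrite("pics/c2.png",cv2.resize(a[90:290,130:380],None,fx=3,fy=3,interpolation=cv2.INTER_CUBIC))
E
```

```text
(no output)
```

View pics/c1.png

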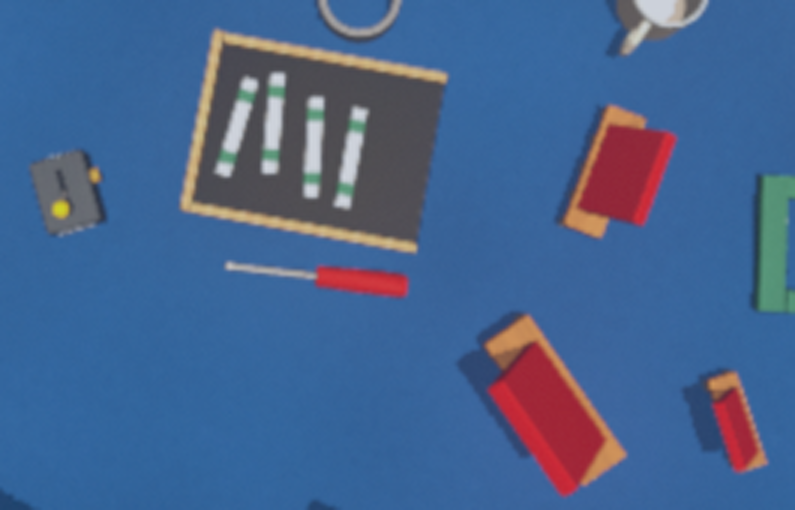

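View pics/c2.png

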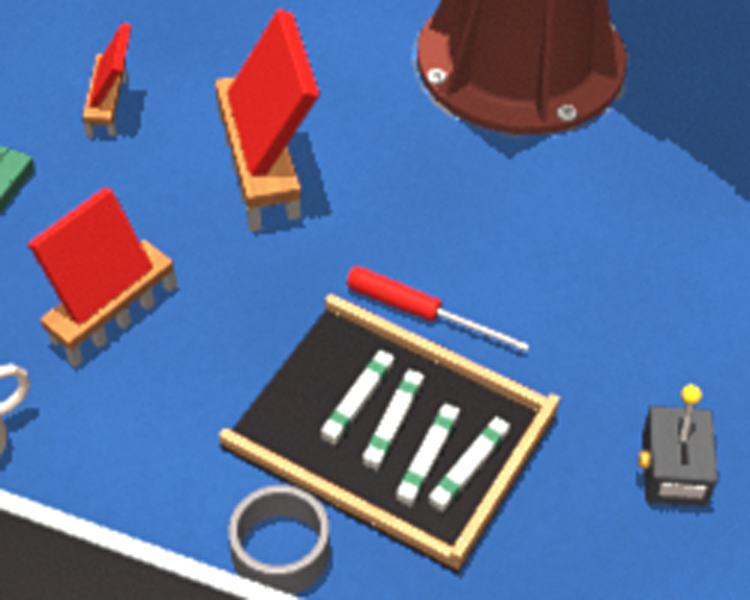

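Top view, counting pixels in the full image: the fence is the board's left end (~x 206–220), and the open end is on the right. Bars are at about (224,167), (236,166), (249,174) and (262,176). The counter is at (167,189) with its yellow ball at about (165,195). Of the three rakes, (350,183) fits: its head is ~43 px, about 140 mm. Rake (328,260) is about 200 mm and (390,265) about 90 mm. Next I'll measure.

```bash
cat > h.py <<'E'
from bench import bot
import cv2,numpy as np
np.set_printoptions(precision=4,suppress=True)
def cam(n,s=None):
    m=bot.camera_model(n)
    if n!="wrist":return m,m["origin"],m["orientation"]
    M=m["mount"];R=s["ee_rot"];return m,s["tcp_pos"]+R@M[:3,3],R@M[:3,:3]
def ray(c,p):
    m,o,R=c;d=R@np.array([(p[0]-m["cx"])/m["fx"],(p[1]-m["cy"])/m["fy"],1.]);return o,d/np.linalg.norm(d)
def onz(c,p,z):
    o,d=ray(c,p);return o+d*(z-o[2])/d[2]
def tri(r1,r2):
    (o1,d1),(o2,d2)=r1,r2;A=np.array([d1,-d2]).T;t=np.linalg.lstsq(A,o2-o1,rcond=None)[0]
    a,b=o1+d1*t[0],o2+d2*t[1];return (a+b)/2,np.linalg.norm(a-b)
def proj(c,P):
    m,o,R=c;q=R.T@(np.asarray(P)-o);return np.array([m["fx"]*q[0]/q[2]+m["cx"],m["fy"]*q[1]/q[2]+m["cy"]])
def mask(im,lo,hi,roi=None):
    m=cv2.inRange(cv2.cvtColor(im,cv2.COLOR_BGR2HSV),np.array(lo),np.array(hi))
    if roi is not None:
        x0,y0,x1,y1=roi;k=np.zeros_like(m);k[y0:y1,x0:x1]=255;m&=k
    return m
def blobs(m,amin=8):
    cs,_=cv2.findContours(m,cv2.RETR_EXTERNAL,cv2.CHAIN_APPROX_NONE)
    return sorted([c for c in cs if cv2.contourArea(c)>=amin],key=lambda c:-cv2.contourArea(c))
def cen(c):
    M=cv2.moments(c);return np.array([M["m10"],M["m01"]])/M["m00"]
RED=((0,150,80),(5,255,255));WOOD=((8,80,120),(25,255,255));YEL=((26,150,120),(34,255,255))
E
python3 - <<'E'
from h import *
a=cv2.imread("pics/scene.png");b=cv2.imread("pics/top.png");S=cam("scene");T=cam("top")
for n,im,c,rr,rb,rc in(("top",b,T,(330,155,375,205),(200,130,300,212),(150,170,185,210)),("scene",a,S,(135,145,195,212),(200,185,320,280),(335,210,380,262))):
    print(n)
    red=blobs(mask(im,*RED,rr))[0];print(" red",cen(red),cv2.approxPolyDP(red,3,True)[:,0].tolist())
    w=blobs(mask(im,*WOOD,rr))[:2]
    for x in w:print(" head",cv2.contourArea(x),cv2.approxPolyDP(x,2,True)[:,0].tolist())
    h=cv2.convexHull(np.vstack(blobs(mask(im,*WOOD,rb),4)));q=cv2.approxPolyDP(h,5,True)[:,0];print(" board",q.tolist(),[onz(c,p,.024) for p in q])
    y=blobs(mask(im,*YEL,rc),3);print(" ball",[(cen(x),cv2.contourArea(x)) for x in y])
    for x in blobs(mask(im,(0,0,170),(180,60,255),rb),10)[:10]:print(" white",cv2.contourArea(x),cen(x))
E
```

```text
topTraceback (most recent call last):
  File "<stdin>", line 5, in <module>
IndexError: list index out of range
```

```bash
sed -i 's/^def blobs/def redmask(im,roi=None):\n    return mask(im,(0,150,70),(5,255,255),roi)|mask(im,(170,150,70),(180,255,255),roi)\ndef blobs/' h.py
python3 - <<'E'
from h import *
a=cv2.imread("pics/scene.png");b=cv2.imread("pics/top.png");S=cam("scene");T=cam("top")
hv=cv2.cvtColor(b,cv2.COLOR_BGR2HSV);print(hv[183,353],hv[173,210],hv[195,165],hv[161,226],hv[195,340])
for n,im,c,rr,rb,rc in(("top",b,T,(330,155,375,205),(200,130,300,212),(150,170,185,210)),("scene",a,S,(135,145,195,212),(200,185,320,280),(335,210,380,262))):
    print(n)
    red=blobs(redmask(im,rr))[0];print(" red",cen(red),cv2.approxPolyDP(red,3,True)[:,0].tolist())
    w=blobs(mask(im,*WOOD,rr))[:2]
    for x in w:print(" head",cv2.contourArea(x),cv2.approxPolyDP(x,2,True)[:,0].tolist())
    h=cv2.convexHull(np.vstack(blobs(mask(im,*WOOD,rb),4)));q=cv2.approxPolyDP(h,5,True)[:,0];print(" board",q.tolist(),[onz(c,p,.024) for p in q])
    y=blobs(mask(im,*YEL,rc),3);print(" ball",[(cen(x),cv2.contourArea(x)) for x in y])
    for x in blobs(mask(im,(0,0,170),(180,60,255),rb),10)[:10]:print(" white",cv2.contourArea(x),cen(x))
E
```

```text
[175 187 146] [ 20  90 202] [ 30 196 204] [108  15 217] [  4 140 146]
top
 red [353.5474 182.3134] [[348, 167], [338, 193], [358, 199], [369, 170]]
 head 164.5 [[351, 161], [347, 161], [333, 197], [342, 203], [346, 197], [338, 195], [337, 191], [346, 167], [359, 166]]
 board [[217, 136], [292, 150], [282, 207], [206, 194]] [array([0.6647, 0.1533, 0.024 ]), array([ 0.6223, -0.0949,  0.024 ]), array([ 0.434 , -0.0642,  0.024 ]), array([0.4726, 0.1851, 0.024 ])]
 ball [(array([164.7949, 194.2051]), 13.0)]
 white 63.0 [223.6243 166.6217]
 white 61.5 [235.8347 165.5745]
 white 61.0 [249.2104 173.8934]
 white 60.0 [261.7806 176.8   ]
 white 14.0 [250. 159.]
 white 13.0 [259.0385 191.3205]
 white 12.5 [237.0667 151.3067]
 white 11.5 [248.4493 188.0725]
 white 11.5 [234.4493 180.0725]
 white 11.5 [264.2899 162.9275]
scene
 red [159.9204 174.71  ] [[166, 153], [140, 170], [156, 197], [180, 178]]
 head 205.0 [[186, 177], [178, 170], [181, 179], [156, 198], [150, 191], [144, 197], [153, 204]]
 board [[239, 189], [315, 223], [282, 278], [203, 235]] [array([ 0.4376, -0.0685,  0.024 ]), array([0.4712, 0.1834, 0.024 ]), array([0.6743, 0.153 , 0.024 ]), array([ 0.6288, -0.1003,  0.024 ])]
 ball [(array([360.0794, 220.5556]), 10.5)]
 white 699.0 [222.3712 265.8586]
 white 92.0 [286.4837 242.9511]
 white 85.0 [272.4255 239.7255]
 white 81.0 [249.0802 220.4959]
 white 80.0 [260.975  227.9854]
 white 30.0 [291.6833 199.8   ]
 white 22.0 [253.9091 241.1818]
 white 21.5 [276.3411 254.938 ]
 white 21.0 [240.246  232.4683]
 white 20.5 [265.4715 253.1626]
```

```bash
python3 - <<'E'
from h import *
S=cam("scene");T=cam("top")
P={}
for n,t,s in(("topA",(369,170),(140,170)),("topB",(358,199),(166,153)),("botA",(348,167),(156,197)),("botB",(338,193),(180,178)),("ball",(164.8,194.2),(360.1,220.6)),
 ("w1",(223.6,166.6),(286.5,243)),("w2",(235.8,165.6),(272.4,239.7)),("w3",(249.2,173.9),(261,228)),("w4",(261.8,176.8),(249.1,220.5))):
    P[n],e=tri(ray(T,t),ray(S,s));print(n,P[n],e)
d=P["topB"]-P["topA"];print("width",np.linalg.norm(d),"rake x az",np.degrees(np.arctan2(d[1],d[0]))-90)
for p in((347,161),(333,197),(359,166),(342,203)):print("head",onz(T,p,.042))
m,o,R=T;
for b in((223.6,166.6),(235.8,165.6),(249.2,173.9),(261.8,176.8)):
    q=onz(T,b,.024)[:2]-np.array([.5505,.0435]);u=np.array([.153,.988]);print("bar",q@u,q@np.array([-u[1],u[0]]))
E
```

```text
topA [ 0.5506 -0.326   0.1232] 0.0018341715027192374
topB [ 0.4605 -0.2922  0.1176] 0.0009903885017026842
botA [ 0.5678 -0.2784  0.0397] 0.002927019486970068
botB [ 0.4816 -0.2434  0.0468] 5.434041468882138e-05
ball [0.4673 0.3038 0.0965] 0.002513630624751391
w1 [0.5641 0.1289 0.0211] 0.0014941245689702209
w2 [0.5682 0.0885 0.0207] 0.002217241297488132
w3 [0.5417 0.044  0.0184] 0.002189773318582873
w4 [0.5324 0.0028 0.0217] 0.0012021145068344696
width 0.09643762719217401 rake x az 69.39638761939051
head [ 0.5866 -0.2732  0.042 ]
head [ 0.4686 -0.2281  0.042 ]
head [ 0.5709 -0.3124  0.042 ]
head [ 0.4496 -0.2574  0.042 ]
bar 0.08689861292201728 0.00018407896911351357
bar 0.04797665914971349 -0.00983916153676651
bar -7.151987773304908e-05 0.009706443380620678
bar -0.0424616683822888 0.012139934704248146
```

The measured heights and sizes agree: paddle top z ≈ 0.12, width ≈ 0.097, ball z ≈ 0.0965, grip ≈ (0.510, −0.297, 0.10), rake azimuth 69°. Now moving the wrist over to the rake.

Emit:
move_arm(increments=[[-0.77,-0.4,0,0,0,0,1],[-0.77,-0.4,0,0,0,0,1],[-0.77,-0.4,0,0,0,0,1],[-0.77,-0.4,0,0,0,0,1]])

```text
t: 0.43
tcp_pos: [0.2719, 0.4791, 0.2309]
ee_rot: [[-0.955, 0.296, 0.001], [0.296, 0.955, -0.002], [-0.001, -0.001, -1.0]]
contact_force: [-0.7, 0.1, 0.1]
finger_gap: 0.996
grip_force: 0.0
```

Emit:
move_arm(increments=[[-0.77,-0.4,0,0,0,0,1],[-0.77,-0.4,0,0,0,0,1],[-0.77,-0.4,0,0,0,0,1],[-0.77,-0.4,0,0,0,0,1]])

```text
t: 0.77
tcp_pos: [0.3649, 0.3877, 0.2308]
ee_rot: [[-0.955, 0.297, 0.001], [0.297, 0.955, -0.001], [-0.001, -0.001, -1.0]]
contact_force: [0.7, 0.0, -0.4]
finger_gap: 0.998
grip_force: 0.0
```

Emit:
move_arm(increments=[[-0.77,-0.4,0,0,0,0,1],[-0.77,-0.4,0,0,0,0,1],[-0.77,-0.4,0,0,0,0,1],[-0.77,-0.4,0,0,0,0,1]])

```text
t: 1.1
tcp_pos: [0.4577, 0.2964, 0.2306]
ee_rot: [[-0.955, 0.297, 0.001], [0.297, 0.955, -0.001], [-0.001, -0.001, -1.0]]
contact_force: [-0.4, 0.5, -0.1]
finger_gap: 0.999
grip_force: 0.0
```

Emit:
move_arm(increments=[[-0.32,-0.82,0,0,0,0,1],[-0.32,-0.82,0,0,0,0,1],[-0.32,-0.82,0,0,0,0,1],[-0.32,-0.82,0,0,0,0,1]])

```text
t: 1.43
tcp_pos: [0.4643, 0.1645, 0.231]
ee_rot: [[-0.955, 0.296, -0.0], [0.296, 0.955, -0.001], [0.0, -0.001, -1.0]]
contact_force: [1.0, 0.3, 0.1]
finger_gap: 0.997
grip_force: 0.0
```

Emit:
move_arm(increments=[[-0.32,-0.82,0,0,0,0,1],[-0.32,-0.82,0,0,0,0,1],[-0.32,-0.82,0,0,0,0,1],[-0.32,-0.82,0,0,0,0,1]])

```text
t: 1.77
tcp_pos: [0.4743, 0.0326, 0.231]
ee_rot: [[-0.955, 0.296, -0.0], [0.296, 0.955, -0.001], [-0.0, -0.001, -1.0]]
contact_force: [-0.4, 0.2, -0.7]
finger_gap: 1.002
grip_force: 0.0
```

Emit:
move_arm(increments=[[-0.32,-0.82,0,0,0,0,1],[-0.32,-0.82,0,0,0,0,1],[-0.32,-0.82,0,0,0,0,1],[-0.32,-0.82,0,0,0,0,1]])

```text
t: 2.1
tcp_pos: [0.4841, -0.0991, 0.2307]
ee_rot: [[-0.955, 0.296, -0.0], [0.296, 0.955, -0.001], [-0.0, -0.001, -1.0]]
contact_force: [-0.1, -0.8, 0.7]
finger_gap: 1.0
grip_force: 0.0
```

Emit:
move_arm(increments=[[-0.32,-0.82,0,0,0,0,1],[-0.32,-0.82,0,0,0,0,1],[-0.32,-0.82,0,0,0,0,1],[-0.32,-0.82,0,0,0,0,1]])

```text
t: 2.43
tcp_pos: [0.494, -0.2308, 0.2303]
ee_rot: [[-0.955, 0.296, -0.0], [0.296, 0.955, -0.001], [0.0, -0.001, -1.0]]
contact_force: [0.4, -0.5, -0.7]
finger_gap: 1.006
grip_force: 0.0
```

Emit:
move_arm(increments=[[-0.32,-0.82,0,0,0,0,1],[-0.32,-0.82,0,0,0,0,1],[-0.32,-0.82,0,0,0,0,1],[-0.32,-0.82,0,0,0,0,1],[-0.32,-0.82,0,0,0,0,1]])

```text
t: 2.85
tcp_pos: [0.5037, -0.3594, 0.2298]
ee_rot: [[-0.955, 0.295, -0.001], [0.295, 0.955, 0.002], [0.002, 0.001, -1.0]]
contact_force: [0.1, 1.3, -0.2]
finger_gap: 1.0
grip_force: 0.0
```

```bash
cat > shot.py <<'E'
from h import *
import sys,pickle
s=bot.read_state();im=bot.camera("wrist");cv2.imwrite(f"pics/{sys.argv[1]}.png",im);pickle.dump(s,open(f"{sys.argv[1]}.pkl","wb"))
c=cam("wrist",s);print(s["t"],s["tcp_pos"],s["joints"])
print("pred grip px",proj(c,[.510,-.297,.1]))
E
python3 shot.py w1
```

```text
2.85 [ 0.5037 -0.3594  0.2298] [-47.6049   9.4348   9.1663  89.8534   0.01   -30.4468]
pred grip px [315.5879 166.7445]
```

View pics/w1.png

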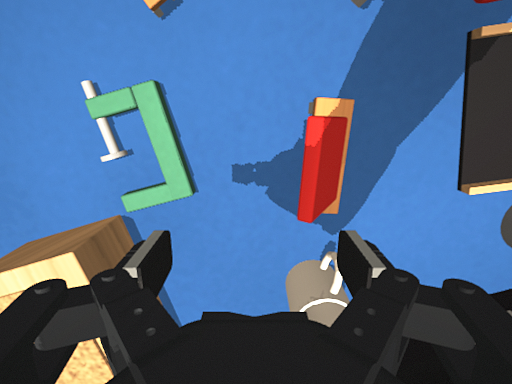

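The wrist view shows the right rake: paddle red at about (298–347, 117–220), wooden head behind it with corners about (354,98) and (338,213). No obstacle is next to it. I'll go to a hover tilted 30° in line with the paddle.

```bash
cat > rel.py <<'E'
from h import *
from scipy.spatial.transform import Rotation as Ro
def rk(az,tilt):  # tool orientation: x=rake y, z tilted down towards rake x
    a,t=np.radians(az),np.radians(tilt);u=np.array([np.cos(a),np.sin(a),0]);k=np.array([0,0,1.])
    z=u*np.sin(t)-k*np.cos(t);y=u*np.cos(t)+k*np.sin(t);return np.array([np.cross(y,z),y,z]).T
def rel(p,R=None):
    s=bot.read_state();E=s["ee_rot"];d=E.T@(np.asarray(p)-s["tcp_pos"]);v=np.zeros(3) if R is None else Ro.from_matrix(E.T@R).as_rotvec()
    print("shift",d/.15,"turn",v/2,"dist",np.linalg.norm(d),"deg",np.degrees(np.linalg.norm(v)))
E
python3 - <<'E'
from rel import *
R=rk(69.3,30);g=np.array([.510,-.297,.102]);rel(g+R[:,2]*(.019-.07),R)
E
```

```text
shift [0.09   0.2284 0.5617] turn [-0.261  -0.009   0.0308] dist 0.09194799373333919 deg 30.13306282440086
```

Emit:
move_arm(increments=[[0.09,0.23,0.1,-0.261,-0.009,0.03,1],[0.09,0.23,0.3,-0.261,-0.009,0.03,1],[0.09,0.23,0.5,-0.261,-0.009,0.03,1],[0.09,0.23,0.56,-0.261,-0.009,0.03,1],[0.09,0.23,0.56,-0.261,-0.009,0.03,1]])

```text
t: 3.32
tcp_pos: [0.4992, -0.3189, 0.1424]
ee_rot: [[-0.935, 0.307, 0.175], [0.353, 0.805, 0.477], [0.006, 0.508, -0.861]]
contact_force: [-0.3, -0.4, -0.5]
finger_gap: 1.0
grip_force: 0.0
```

Emit:
move_arm(increments=[[0,0,0,0,0,0,1],[0,0,0,0,0,0,1]])

```text
t: 3.48
tcp_pos: [0.5017, -0.3203, 0.1485]
ee_rot: [[-0.937, 0.303, 0.175], [0.35, 0.814, 0.464], [-0.002, 0.496, -0.868]]
contact_force: [0.8, -0.5, 1.6]
finger_gap: 1.002
grip_force: 0.0
```

```bash
python3 shot.py w2; python3 - <<'E'
from h import *
import pickle
L={}
for n in("w1","w2"):
    s=pickle.load(open(n+".pkl","rb"));c=cam("wrist",s);im=cv2.imread(f"pics/{n}.png")
    m=redmask(im,(150,60,400,260));r=blobs(m)[0];print(n,cv2.contourArea(r),cv2.approxPolyDP(r,3,True)[:,0].tolist())
    print(s["ee_rot"].tolist())
E
```

```text
3.4833 [ 0.5017 -0.3203  0.1485] [-57.4248  22.0277  10.469   97.3104  23.4424 -40.9323]
pred grip px [250.6598 202.9437]
w1 3614.5 [[345, 117], [308, 117], [297, 215], [300, 220], [311, 222], [335, 198]]
[[-0.955493458672696, 0.29500939711493857, -0.001306157559211306], [0.29500712137437785, 0.9554935625981901, 0.0016882451900012863], [0.0017460733352498345, 0.0012277814540775556, -0.9999977218877095]]
w2 2855.0 [[248, 130], [241, 143], [242, 259], [263, 259], [265, 145], [260, 130]]
[[-0.936812556844497, 0.3026305824886972, 0.1754906375879579], [0.34982410717239015, 0.8137049606221248, 0.4642276716224336], [-0.0023081116775921563, 0.4962851676219004, -0.8681564979996325]]
```

View pics/w2.png

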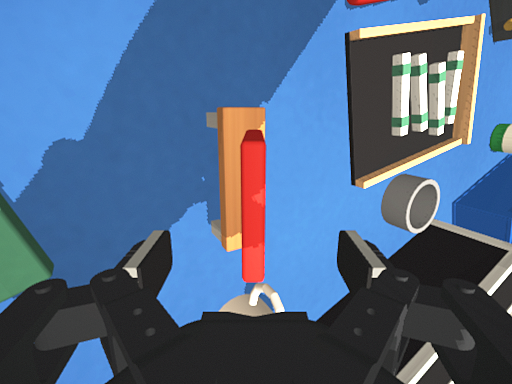

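```bash
python3 - <<'E'
from rel import *
import pickle
s1,s2=[pickle.load(open(n+".pkl","rb")) for n in("w1","w2")];c1,c2=cam("wrist",s1),cam("wrist",s2)
im=cv2.imread("pics/w2.png");m=redmask(im,(225,100,290,300));r=blobs(m)[0];print(cv2.boundingRect(r))
E=s2["ee_rot"];P=[]
for a,b in(((307.5,117),(241.5,143)),((297.5,219),(242,283))):
    p,e=tri(ray(c1,a),ray(c2,b));P.append(p);print(p,e,"tool",E.T@(p-s2["tcp_pos"]))
d=P[0]-P[1];print(np.linalg.norm(d),np.degrees(np.arctan2(d[1],d[0]))-90)
top=sum(P)/2+E[:,1]*.008;g=top+E[:,2]*.025;print("grip",g)
R=rk(69.3,30);rel(g+R[:,2]*.019,R)
E
```

```text
(241, 130, 25, 152)
[ 0.4591 -0.2965  0.12  ] 0.00022269137163871518 tool [ 0.0483 -0.0077  0.0284]
[ 0.55   -0.3305  0.1205] 0.002631055755532839 tool [-0.0488 -0.0076  0.0281]
0.0970677121043919 69.4758685740463
grip [ 0.5113 -0.2954  0.1025]
shift [ 0.0021 -0.0001  0.4863] turn [-0.0027  0.0006  0.0031] dist 0.0729528613163151 deg 0.47171192764436887
```

Grip is at (0.511, −0.295, 0.1025), against 0.102 nominal, and width 97 mm against 100. Go in 73 mm and close.

Emit:
move_arm(increments=[[0,0,0.18,0,0,0,1],[0,0,0.36,-0.003,0,0.003,1],[0,0,0.48,-0.003,0,0.003,1],[0,0,0.48,-0.003,0,0.003,1],[0,0,0.48,-0.003,0,0.003,1]], newtons=70)

```text
t: 3.95
tcp_pos: [0.5146, -0.2864, 0.0868]
ee_rot: [[-0.936, 0.305, 0.178], [0.353, 0.809, 0.469], [-0.001, 0.502, -0.865]]
contact_force: [-0.3, -0.6, 0.9]
finger_gap: 1.0
grip_force: 0.0
```

Emit:
move_arm(increments=[[0,0,0,0,0,0,0],[0,0,0,0,0,0,0],[0,0,0,0,0,0,0],[0,0,0,0,0,0,0],[0,0,0,0,0,0,0]])

```text
t: 4.37
tcp_pos: [0.5138, -0.288, 0.0853]
ee_rot: [[-0.934, 0.308, 0.179], [0.356, 0.807, 0.471], [0.001, 0.504, -0.864]]
contact_force: [-0.4, -0.3, -1.1]
finger_gap: 0.298
grip_force: 0.0
```

Emit:
move_arm(increments=[[0,0,0,0,0,0,0],[0,0,0,0,0,0,0],[0,0,0,0,0,0,0]])

```text
t: 4.62
tcp_pos: [0.5138, -0.2877, 0.0852]
ee_rot: [[-0.934, 0.308, 0.179], [0.356, 0.807, 0.471], [0.001, 0.504, -0.864]]
contact_force: [-1.3, -0.4, 3.2]
finger_gap: 0.18
grip_force: 68.7
```

Gripped: gap 15 mm, 69 N. Lift, turn to the board's azimuth, and go to the open end behind bar 4.

```bash
cat >> rel.py <<'E'
AZ=81.2;C=np.array([.5505,.0435]);U=np.array([np.cos(np.radians(AZ)),np.sin(np.radians(AZ))]);V=np.array([-U[1],U[0]])
def brd(tine,y,z): # TCP for the tine front at board (tine,y)
    p=C+U*(tine-.0385)+V*y;return np.array([p[0],p[1],z])
def tine():
    s=bot.read_state();q=s["tcp_pos"][:2]-C;print("tine x,y",q@U+.0385,q@V,"z",s["tcp_pos"][2],"F",s["contact_force"],"az",np.degrees(np.arctan2(s["ee_rot"][1,2],s["ee_rot"][0,2])),"tilt",np.degrees(np.arccos(-s["ee_rot"][2,2])),"t",s["t"])
E
python3 - <<'E'
from rel import *
tine();rel(brd(-.08,0,.145),rk(AZ,30));rel([.5138,-.2877,.145])
E
```

```text
tine x,y -0.29445999578320975 -0.014407021046086026 z 0.08521297225285465 F [-1.3397 -0.3515  3.2279] az 69.20462986110242 tilt 30.256477102768347 t 4.6167
shift [0.393  1.3911 0.3503] turn [ 0.0023  0.0525 -0.0912] dist 0.22310343057334336 deg 12.066998855706688
shift [ 0.0004  0.2011 -0.3441] turn [0. 0. 0.] dist 0.059787044378020064 deg 0.0
```

Emit:
move_arm(increments=[[0,0.07,-0.12,0,0,0,0],[0,0.14,-0.24,0,0,0,0],[0,0.2,-0.345,0,0,0,0],[0,0.2,-0.345,0,0,0,0]])

```text
t: 4.95
tcp_pos: [0.5145, -0.2887, 0.1478]
ee_rot: [[-0.935, 0.307, 0.181], [0.356, 0.809, 0.468], [-0.002, 0.502, -0.865]]
contact_force: [0.3, -0.8, -1.2]
finger_gap: 0.176
grip_force: 68.6
```

Emit:
move_arm(increments=[[0.05,0.15,0.09,0,0,0,0],[0.1,0.3,0.175,0,0,0,0],[0.15,0.45,0.26,0,0.02,-0.04,0],[0.195,0.595,0.347,0,0.0525,-0.091,0],[0.195,0.595,0.347,0,0.0525,-0.091,0]])

```text
t: 5.37
tcp_pos: [0.5232, -0.1762, 0.1434]
ee_rot: [[-0.99, 0.124, 0.071], [0.143, 0.853, 0.501], [0.002, 0.506, -0.862]]
contact_force: [-0.3, -0.2, -2.8]
finger_gap: 0.18
grip_force: 69.2
```

```bash
python3 - <<'E'
from rel import *
tine();rel(brd(-.08,0,.145),rk(AZ,30))
E
```

```text
tine x,y -0.18284228019775434 -0.0066046034707724745 z 0.1434317573988927 F [-0.272  -0.191  -2.7974] az 81.9526546429389 tilt 30.412396961201836 t 5.3667
shift [0.0373 0.5969 0.3383] turn [ 0.0036 -0.0033  0.0038] dist 0.10306606991699781 deg 0.7077815664452956
```

Emit:
move_arm(increments=[[0.01,0.2,0.11,0.002,0,0,0],[0.02,0.4,0.22,0.004,-0.003,0.004,0],[0.037,0.597,0.338,0.004,-0.003,0.004,0],[0.037,0.597,0.338,0.004,-0.003,0.004,0],[0.037,0.597,0.338,0.004,-0.003,0.004,0]])

```text
t: 5.78
tcp_pos: [0.5329, -0.0764, 0.145]
ee_rot: [[-0.987, 0.139, 0.08], [0.161, 0.856, 0.491], [-0.0, 0.497, -0.868]]
contact_force: [-0.8, -0.1, -3.0]
finger_gap: 0.181
grip_force: 70.3
```

```bash
python3 - <<'E'
from rel import *
tine();rel(brd(-.08,0,.0965),rk(AZ,30))
a=bot.camera("scene");cv2.imwrite("pics/s2.png",cv2.resize(a[100:290,150:390],None,fx=3,fy=3,interpolation=cv2.INTER_CUBIC))
E
```

```text
tine x,y -0.08272254617862063 -0.0009868021445453411 z 0.14503679793218185 F [-0.762  -0.0582 -3.03  ] az 80.73726581266168 tilt 29.823609593131525 t 5.7833
shift [ 0.0067 -0.1452  0.2897] turn [-0.0015  0.002  -0.0034] dist 0.048623109625739215 deg 0.48831076531439616
```

View pics/s2.png

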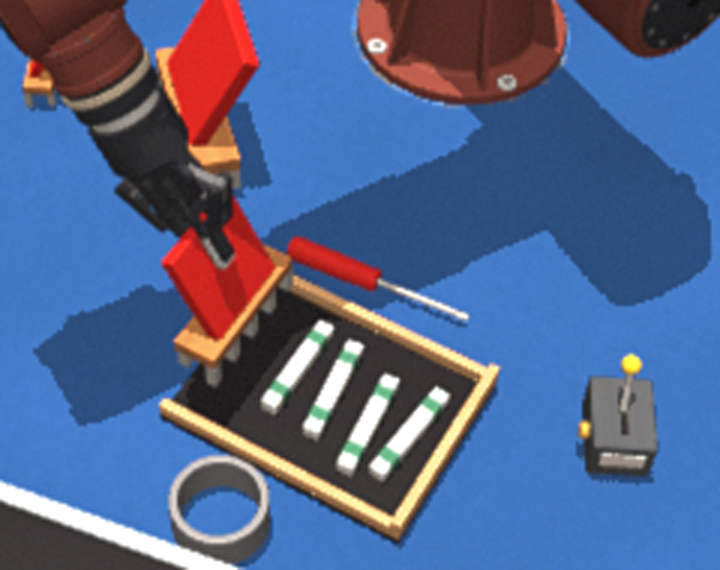

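The rake hangs over the board's open end behind bar 4, central between the rails. The screwdriver and tape are clear. Lower it, then sweep.

Emit:
move_arm(increments=[[0,-0.04,0.1,0,0,0,0],[0,-0.1,0.2,0,0,0,0],[0.007,-0.145,0.29,-0.001,0.002,-0.003,0],[0.007,-0.145,0.29,-0.001,0.002,-0.003,0],[0.007,-0.145,0.29,-0.001,0.002,-0.003,0]])

```text
t: 6.25
tcp_pos: [0.5324, -0.0756, 0.0967]
ee_rot: [[-0.988, 0.137, 0.077], [0.157, 0.855, 0.494], [0.001, 0.5, -0.866]]
contact_force: [0.4, -0.2, -2.2]
finger_gap: 0.176
grip_force: 70.4
```

```bash
python3 - <<'E'
from rel import *
tine();rel(brd(.025,0,.0965),rk(AZ,30))
E
```

```text
tine x,y -0.0819926524800828 -0.0002916112664164003 z 0.09673807115004272 F [ 0.408  -0.2375 -2.157 ] az 81.09638456522819 tilt 29.989762217267558 t 6.25
shift [0.0048 0.617  0.3579] turn [-0.0001  0.0005 -0.0021] dist 0.10699331474315092 deg 0.2430890067694512
```

Emit:
move_arm(increments=[[0,0.04,0.023,0,0,0,0],[0,0.08,0.047,0,0,0,0],[0,0.12,0.07,0,0,0,0],[0,0.16,0.093,0,0,0,0],[0,0.2,0.116,0,0,0,0]])

```text
t: 6.67
tcp_pos: [0.5386, -0.0401, 0.0978]
ee_rot: [[-0.988, 0.134, 0.079], [0.155, 0.856, 0.492], [-0.001, 0.499, -0.867]]
contact_force: [-0.2, -0.6, -1.7]
finger_gap: 0.176
grip_force: 70.4
```

Emit:
move_arm(increments=[[0,0.04,0.023,0,0,0,0],[0,0.08,0.047,0,0,0,0],[0,0.12,0.07,0,0,0,0],[0,0.16,0.093,0,0,0,0],[0,0.2,0.116,0,0,0,0]])

```text
t: 7.08
tcp_pos: [0.5439, -0.0061, 0.0974]
ee_rot: [[-0.988, 0.135, 0.078], [0.156, 0.856, 0.493], [-0.001, 0.499, -0.867]]
contact_force: [-0.4, -0.2, -1.7]
finger_gap: 0.181
grip_force: 70.4
```

Emit:
move_arm(increments=[[0,0.04,0.023,0,0,0,0],[0,0.08,0.047,0,0,0,0],[0,0.12,0.07,0,0,0,0],[0,0.16,0.093,0,0,0,0],[0,0.2,0.116,0,0,0,0]])

```text
t: 7.5
tcp_pos: [0.5492, 0.0281, 0.0972]
ee_rot: [[-0.988, 0.135, 0.078], [0.156, 0.856, 0.493], [-0.001, 0.499, -0.867]]
contact_force: [-0.8, -1.6, -1.6]
finger_gap: 0.182
grip_force: 70.5
```

```bash
python3 - <<'E'
from rel import *
tine();rel(brd(.056,0,.0965),rk(AZ,30))
a=bot.camera("scene");cv2.imwrite("pics/s3.png",cv2.resize(a[160:290,180:390],None,fx=3.5,fy=3.5,interpolation=cv2.INTER_CUBIC))
E
```

```text
tine x,y 0.023127038133680063 -0.0011147258402567388 z 0.09723096467085612 F [-0.7945 -1.6309 -1.5993] az 80.95872506841312 tilt 29.925236605033298 t 7.5
shift [0.0081 0.1875 0.1135] turn [-0.0007  0.0011 -0.0011] dist 0.032899977886215986 deg 0.19057887534253606
```

View pics/s3.png

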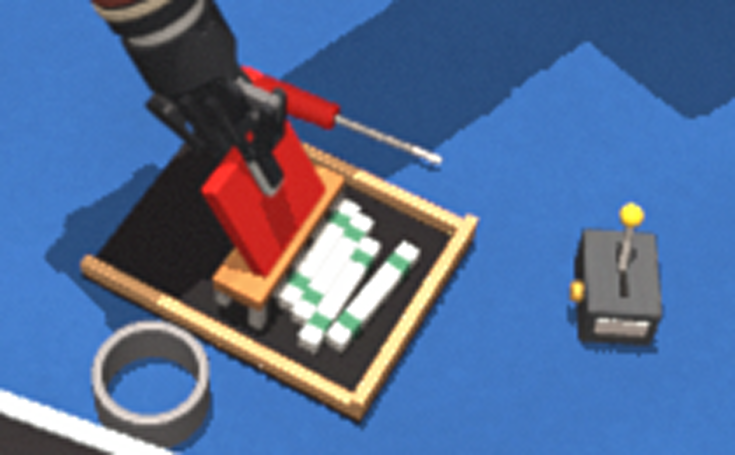

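The bars lie flat, gathered between the tines and the fence, with bar 1 still a little skewed. Push the rest of the way, slowly.

Emit:
move_arm(increments=[[0,0.03,0.018,0,0,0,0],[0.002,0.06,0.036,0,0,0,0],[0.004,0.09,0.053,0,0,0,0],[0.006,0.12,0.07,0,0,0,0],[0.008,0.15,0.088,0,0.001,-0.001,0]])

```text
t: 7.97
tcp_pos: [0.552, 0.0539, 0.097]
ee_rot: [[-0.988, 0.133, 0.076], [0.153, 0.856, 0.493], [0.0, 0.499, -0.867]]
contact_force: [0.5, -2.0, -1.9]
finger_gap: 0.177
grip_force: 70.6
```

Emit:
move_arm(increments=[[0,0.01,0.006,0,0,0,0],[0,0.02,0.012,0,0,0,0],[0,0.03,0.018,0,0,0,0],[0,0.04,0.024,0,0,0,0],[0,0.04,0.024,0,0,0,0]])

```text
t: 8.38
tcp_pos: [0.5531, 0.0598, 0.0969]
ee_rot: [[-0.988, 0.133, 0.076], [0.154, 0.857, 0.492], [0.0, 0.498, -0.867]]
contact_force: [-1.5, -6.0, -0.2]
finger_gap: 0.181
grip_force: 71.1
```

```bash
python3 - <<'E'
from rel import *
tine()
E
```

```text
tine x,y 0.05503618815789498 -2.0633950424972065e-05 z 0.09689998049097096 F [-1.5025 -5.9947 -0.17  ] az 81.19444655275042 tilt 29.838048374616033 t 8.3833
```

The force is rising at tine x = 55 mm, where a full pack is 56 mm. One small firm press, then look.

Emit:
move_arm(increments=[[0,0.01,0.006,0,0,0,0],[0,0.015,0.009,0,0,0,0],[0,0.015,0.009,0,0,0,0],[0,0.015,0.009,0,0,0,0]])

```text
t: 8.72
tcp_pos: [0.5534, 0.0607, 0.097]
ee_rot: [[-0.988, 0.134, 0.076], [0.154, 0.859, 0.489], [0.0, 0.495, -0.869]]
contact_force: [-6.6, -15.1, 5.2]
finger_gap: 0.181
grip_force: 72.4
```

```bash
python3 - <<'E'
from rel import *
tine()
a=bot.camera("scene");cv2.imwrite("pics/s4.png",cv2.resize(a[180:290,220:330],None,fx=5,fy=5,interpolation=cv2.INTER_CUBIC))
E
```

```text
tine x,y 0.05595936887975264 -0.00022265222888313236 z 0.09701748229650924 F [ -6.5911 -15.0876   5.1798] az 81.14856040551034 tilt 29.652105730004852 t 8.7167
```

View pics/s4.png

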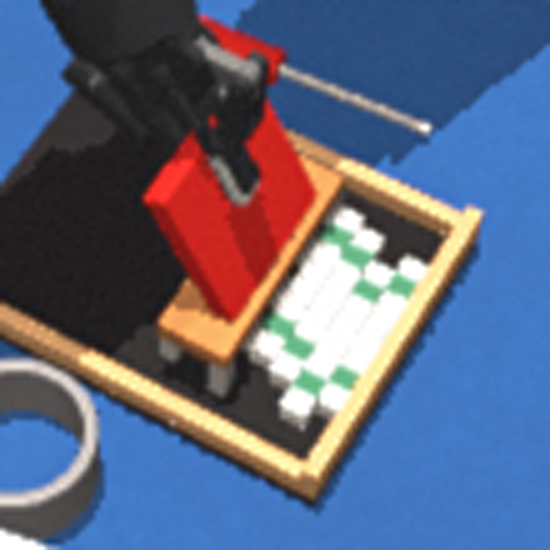

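The four bars are packed flat against the fence. Back off 10 mm, lift, and carry the rake back off the board.

Emit:
move_arm(increments=[[0,-0.03,-0.017,0,0,0,0],[0,-0.07,-0.04,0,0,0,0],[0,-0.07,-0.04,0,0,0,0]])

```text
t: 9.02
tcp_pos: [0.5515, 0.0504, 0.0966]
ee_rot: [[-0.988, 0.133, 0.076], [0.154, 0.856, 0.494], [0.0, 0.5, -0.866]]
contact_force: [-0.2, -1.0, -2.0]
finger_gap: 0.181
grip_force: 70.4
```

Emit:
move_arm(increments=[[0,0.06,-0.1,0,0,0,0],[0,0.12,-0.2,0,0,0,0],[0,0.167,-0.289,0,0,0,0],[0,0.167,-0.289,0,0,0,0]])

```text
t: 9.35
tcp_pos: [0.553, 0.0509, 0.1498]
ee_rot: [[-0.988, 0.131, 0.08], [0.153, 0.857, 0.493], [-0.004, 0.499, -0.867]]
contact_force: [-0.2, -0.7, -2.4]
finger_gap: 0.18
grip_force: 70.6
```

Emit:
move_arm(increments=[[0,-0.15,-0.09,0,0,0,0],[0,-0.3,-0.18,0,0,0,0],[0,-0.45,-0.26,0,0,0,0],[0,-0.6,-0.35,0,0,0,0]])

```text
t: 9.68
tcp_pos: [0.5352, -0.0523, 0.1463]
ee_rot: [[-0.988, 0.133, 0.076], [0.153, 0.856, 0.494], [0.001, 0.5, -0.866]]
contact_force: [0.9, 1.0, -1.7]
finger_gap: 0.178
grip_force: 70.3
```

Emit:
move_arm(increments=[[0,-0.15,-0.09,0,0,0,0],[0,-0.3,-0.18,0,0,0,0],[0,-0.45,-0.26,0,0,0,0],[0,-0.6,-0.35,0,0,0,0],[0,-0.6,-0.35,0,0,0,0]])

```text
t: 10.1
tcp_pos: [0.5192, -0.1587, 0.1464]
ee_rot: [[-0.988, 0.136, 0.078], [0.157, 0.856, 0.492], [0.0, 0.499, -0.867]]
contact_force: [0.5, 0.2, -2.6]
finger_gap: 0.179
grip_force: 70.5
```

```bash
python3 - <<'E'
from rel import *
tine();rel(brd(-.175,0,.0865),rk(AZ,30.25))
E
```

```text
tine x,y -0.16609711171757502 1.4555293421446029e-05 z 0.14642102783421612 F [ 0.4951  0.1781 -2.6067] az 81.0385088892318 tilt 29.904512125637254 t 10.1
shift [-0.0005 -0.2506  0.3167] turn [-0.003   0.0007 -0.0017] dist 0.06057880164162055 deg 0.4028357391266813
```

Emit:
move_arm(increments=[[0,-0.08,0.1,0,0,0,0],[0,-0.16,0.2,-0.003,0.001,-0.002,0],[0,-0.21,0.265,-0.003,0.001,-0.002,0],[0,-0.25,0.315,-0.003,0.001,-0.002,0],[0,-0.25,0.315,-0.003,0.001,-0.002,0]])

```text
t: 10.52
tcp_pos: [0.5177, -0.1628, 0.0866]
ee_rot: [[-0.989, 0.129, 0.074], [0.149, 0.853, 0.5], [0.002, 0.506, -0.863]]
contact_force: [-0.3, 0.6, -2.7]
finger_gap: 0.182
grip_force: 70.6
```

```bash
python3 - <<'E'
from rel import *
tine();s=bot.read_state();p=s["tcp_pos"].copy();p[2]=.085;rel(p,rk(AZ,30.25))
E
```

```text
tine x,y -0.17037660346828015 0.0008286155153015327 z 0.08660541155143915 F [-0.306   0.5782 -2.7114] az 81.61258949274742 tilt 30.378543130871304 t 10.5167
shift [-0.     -0.0054  0.0092] turn [ 0.0011 -0.0018  0.0013] dist 0.0016054115514391454 deg 0.2849577142717458
```

Emit:
move_arm(increments=[[0,-0.005,0.009,0,0,0,0],[0,-0.006,0.01,0,0,0,0],[0,-0.006,0.01,0,0,0,0]])

```text
t: 10.77
tcp_pos: [0.5187, -0.1637, 0.0873]
ee_rot: [[-0.989, 0.128, 0.076], [0.149, 0.854, 0.498], [-0.001, 0.504, -0.864]]
contact_force: [0.8, 0.9, -2.6]
finger_gap: 0.179
grip_force: 70.6
```

```bash
python3 - <<'E'
from rel import *
tine()
E
```

```text
tine x,y -0.17109125276504666 -0.0002645079660231773 z 0.08727240390454936 F [ 0.7818  0.9099 -2.5915] az 81.35808835279059 tilt 30.243703268409675 t 10.7667
```

Emit:
move_arm(increments=[[0,-0.006,0.01,0,0,0,0],[0,-0.006,0.01,0,0,0,0],[0,-0.006,0.01,0,0,0,0],[0,-0.006,0.01,0,0,0,0]])

```text
t: 11.1
tcp_pos: [0.5186, -0.1638, 0.0852]
ee_rot: [[-0.989, 0.128, 0.076], [0.149, 0.854, 0.498], [-0.001, 0.504, -0.864]]
contact_force: [0.2, 0.3, -0.2]
finger_gap: 0.177
grip_force: 70.7
```

Fz went from −2.6 to −0.2 N, so the rake stands on the bench. Release and withdraw along the paddle.

Emit:
move_arm(increments=[[0,0,0,0,0,0,0.4],[0,0,0,0,0,0,0.7],[0,0,0,0,0,0,1],[0,0,0,0,0,0,1],[0,0,0,0,0,0,1]])

```text
t: 11.52
tcp_pos: [0.5184, -0.1637, 0.0849]
ee_rot: [[-0.989, 0.128, 0.075], [0.149, 0.854, 0.499], [-0.0, 0.504, -0.864]]
contact_force: [0.4, -0.4, 0.0]
finger_gap: 0.873
grip_force: 0.0
```

Emit:
move_arm(increments=[[0,0,-0.1,0,0,0,1],[0,0,-0.3,0,0,0,1],[0,0,-0.5,0,0,0,1],[0,0,-0.75,0,0,0,1],[0,0,-0.95,0,0,0,1]])

```text
t: 11.93
tcp_pos: [0.5074, -0.2356, 0.21]
ee_rot: [[-0.989, 0.128, 0.076], [0.149, 0.854, 0.498], [-0.001, 0.504, -0.864]]
contact_force: [0.4, -0.6, 0.6]
finger_gap: 0.999
grip_force: 0.0
```

```bash
python3 - <<'E'
from rel import *
s=bot.read_state();print(s["t"],s["tcp_pos"],s["finger_gap"],s["joints"])
T=cam("top");S=cam("scene");a=bot.camera("scene");b=bot.camera("top")
cv2.imwrite("pics/s5.png",np.hstack([cv2.resize(b[120:225,140:350],None,fx=2.4,fy=2.4,interpolation=cv2.INTER_CUBIC)[:250,:400],cv2.resize(a[190:265,325:395],None,fx=3.34,fy=3.34,interpolation=cv2.INTER_CUBIC)[:250]]))
# counter: dark body in the top view, yellow ball in both
h=cv2.cvtColor(b,cv2.COLOR_BGR2HSV);m=mask(b,(0,0,0),(180,90,120),(150,170,185,212));c=blobs(m)[0];r=cv2.minAreaRect(c);print("counter",r,onz(T,r[0],.05))
bx=cv2.boxPoints(r);print([onz(T,p,.05)[:2] for p in bx])
y1=cen(blobs(mask(b,*YEL,(150,170,185,210)),3)[0]);y2=cen(blobs(mask(a,*YEL,(335,210,380,262)),3)[0]);print("ball",tri(ray(T,y1),ray(S,y2)))
E
```

```text
11.9333 [ 0.5074 -0.2356  0.21  ] 0.9988351834380539 [-50.6631  18.0418  11.6984 104.9832  21.9779 -46.3077]
counter ((167.33018493652344, 188.4056396484375), (23.76337432861328, 19.367835998535156), 74.05460357666016) [0.4876 0.3068 0.05  ]
[array([0.5152, 0.348 ]), array([0.5334, 0.2887]), array([0.4601, 0.2657]), array([0.4421, 0.3249])]
ball (array([0.4669, 0.3037, 0.0961]), np.float64(0.002481423560885654))
```

View pics/s5.png

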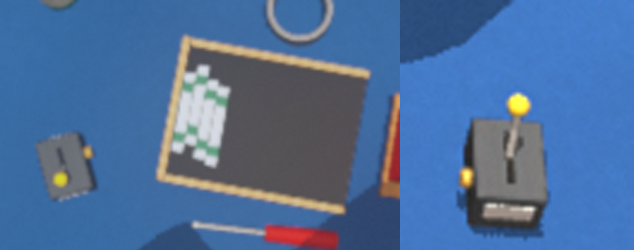

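The bars are packed and the rake is released. In the top view the counter's long axis is at about 15° with the ball at its −x end, so the lever swings towards world +x. Shut the fingers, turn to point down, and travel to a spot behind the ball.

```bash
python3 - <<'E'
from rel import *
s=bot.read_state();D=np.array([np.cos(np.radians(15)),np.sin(np.radians(15)),0]);b=np.array([.4669,.3038,.096]);R=rk(105,0)
p0=b-D*.045;p0[2]=.21;rel(s["tcp_pos"]+[0,.1,.02],R)
print((R.T@(p0-(s["tcp_pos"]+[0,.1,.02])))/.15, p0)
E
```

```text
shift [0.0998 0.6376 0.2139] turn [ 0.2578  0.0566 -0.2011] dist 0.10198039027185571 deg 38.022693578088294
[-0.1947  2.9162  0.1477] [0.4234 0.2922 0.21  ]
```

Emit:
move_arm(increments=[[0.1,0.64,0.21,0.232,0.051,-0.181,0],[0.1,0.64,0.21,0.232,0.051,-0.181,0],[0.1,0.64,0.21,0.232,0.051,-0.181,0],[0.1,0.64,0.21,0.232,0.051,-0.181,0],[0.1,0.64,0.21,0.232,0.051,-0.181,0]])

```text
t: 12.45
tcp_pos: [0.508, -0.1332, 0.2301]
ee_rot: [[-0.974, -0.228, -0.004], [-0.227, 0.972, 0.052], [-0.008, 0.052, -0.999]]
contact_force: [0.9, -0.7, -0.8]
finger_gap: 0.298
grip_force: 0.0
```

Emit:
move_arm(increments=[[0,0,0,0.026,0.006,-0.02,0],[0,0,0,0.026,0.006,-0.02,0]])

```text
t: 12.62
tcp_pos: [0.5076, -0.1327, 0.2296]
ee_rot: [[-0.964, -0.266, -0.004], [-0.266, 0.964, 0.002], [0.003, 0.003, -1.0]]
contact_force: [0.6, -0.4, 0.5]
finger_gap: 0.005
grip_force: 0.0
```

```bash
python3 - <<'E'
from rel import *
rel([.4234,.2922,.2],rk(105,0))
s=bot.read_state();print(s["tcp_pos"],s["finger_gap"],s["joints"])
E
```

```text
shift [-0.2113  2.8795  0.2042] turn [ 0.0013 -0.0015  0.0035] dist 0.43416091359436665 deg 0.46251541024932996
[ 0.5076 -0.1327  0.2296] 0.004652875715691095 [-28.94    -6.922   -7.4301  89.7245  -0.0122 -44.3396]
```

Emit:
move_arm(increments=[[-0.07,0.96,0.07,0,0,0,0],[-0.07,0.96,0.07,0,0,0,0],[-0.07,0.96,0.07,0,0,0,0],[-0.07,0.96,0.07,0,0,0,0]])

```text
t: 12.95
tcp_pos: [0.4786, 0.0103, 0.2186]
ee_rot: [[-0.966, -0.26, -0.007], [-0.26, 0.966, 0.008], [0.005, 0.009, -1.0]]
contact_force: [0.4, -0.5, 0.1]
finger_gap: 0.0
grip_force: 0.0
```

Emit:
move_arm(increments=[[-0.07,0.96,0.07,0,0,0,0],[-0.07,0.96,0.07,0,0,0,0],[-0.07,0.96,0.07,0,0,0,0],[-0.07,0.96,0.07,0,0,0,0]])

```text
t: 13.28
tcp_pos: [0.4511, 0.1521, 0.2089]
ee_rot: [[-0.966, -0.26, -0.007], [-0.26, 0.965, 0.007], [0.005, 0.009, -1.0]]
contact_force: [0.2, -0.0, 0.0]
finger_gap: 0.001
grip_force: 0.0
```

Emit:
move_arm(increments=[[-0.07,0.96,0.07,0,0,0.003,0],[-0.07,0.96,0.07,0,0,0.003,0],[-0.07,0.96,0.07,0,0,0.003,0],[-0.07,0.96,0.07,0,0,0.003,0],[-0.07,0.96,0.07,0,0,0.003,0]])

```text
t: 13.7
tcp_pos: [0.4236, 0.2937, 0.1986]
ee_rot: [[-0.966, -0.257, -0.008], [-0.257, 0.966, 0.006], [0.007, 0.008, -1.0]]
contact_force: [0.1, 0.2, 0.3]
finger_gap: 0.002
grip_force: 0.0
```

```bash
python3 - <<'E'
from rel import *
rel([.4234,.2922,.09],rk(105,0))
import pickle
s=bot.read_state();im=bot.camera("wrist");c=cam("wrist",s);m=blobs(mask(im,(26,120,120),(34,255,255)),20)
print(s["tcp_pos"],[(cen(x),cv2.contourArea(x),onz(c,cen(x),.096)) for x in m[:3]],proj(c,[.4669,.3038,.096]))
cv2.imwrite("pics/w3.png",im)
E
```

```text
shift [-0.0011 -0.015   0.7241] turn [ 0.004  -0.0033 -0.0011] dist 0.10863880329790508 deg 0.6084436488917985
[0.4236 0.2937 0.1986] [(array([223.0355, 235.9433]), 23.5, array([0.4786, 0.2784, 0.096 ]))] [251.6613 231.2554]
```

View pics/w3.png

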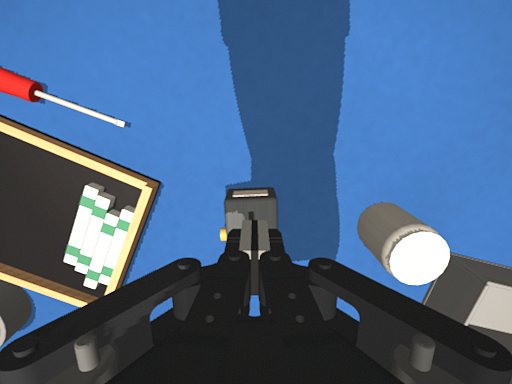

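The wrist view shows the counter straight ahead and aligned: body columns 225–276, ball predicted at (252,231) hidden behind the shut fingers. Lower behind the ball.

Emit:
move_arm(increments=[[0,-0.01,0.25,0.004,-0.003,0,0],[0,-0.015,0.5,0.004,-0.003,0,0],[0,-0.015,0.72,0.004,-0.003,0,0],[0,-0.015,0.72,0.004,-0.003,0,0],[0,-0.015,0.72,0.004,-0.003,0,0]])

```text
t: 14.17
tcp_pos: [0.4242, 0.2875, 0.0908]
ee_rot: [[-0.968, -0.253, -0.001], [-0.253, 0.968, -0.003], [0.002, -0.002, -1.0]]
contact_force: [0.4, 0.3, 1.4]
finger_gap: 0.0
grip_force: 0.0
```

Emit:
move_arm(increments=[[-0.07,0,0,0,0,0,0],[-0.14,0,0,0,0,0,0],[-0.21,0,0,0,0,0,0],[-0.28,0,0,0,0,0,0],[-0.28,0,0,0,0,0,0]])

```text
t: 14.58
tcp_pos: [0.4687, 0.2998, 0.0953]
ee_rot: [[-0.967, -0.253, 0.006], [-0.253, 0.967, 0.0], [-0.006, -0.002, -1.0]]
contact_force: [-2.5, -0.4, 1.7]
finger_gap: 0.001
grip_force: 1.2
```

Contact at −2.5 N: the lever is being pushed. Push on towards the stop, about 20 mm more.

Emit:
move_arm(increments=[[-0.03,0.005,0,0,0,0,0],[-0.06,0.01,0.01,0,0,0,0],[-0.09,0.015,0.02,0,0,0,0],[-0.12,0.02,0.02,0,0,0,0],[-0.12,0.02,0.02,0,0,0,0]])

```text
t: 15.0
tcp_pos: [0.4829, 0.3071, 0.089]
ee_rot: [[-0.967, -0.255, 0.003], [-0.255, 0.967, -0.002], [-0.002, -0.003, -1.0]]
contact_force: [-2.3, -1.5, 1.7]
finger_gap: -0.0
grip_force: 1.3
```

```bash
python3 - <<'E'
from rel import *
s=bot.read_state();print(s["tcp_pos"],s["contact_force"])
T=cam("top");S=cam("scene");a=bot.camera("scene");b=bot.camera("top");d=[]
for im,c,r in((b,T,(140,160,195,215)),(a,S,(325,200,390,265))):
    d.append([(cen(x),cv2.contourArea(x),onz(c,cen(x),.096)) for x in blobs(mask(im,*YEL,r),2)])
print(d)
E
```

```text
[0.4829 0.3071 0.089 ] [-2.2953 -1.5236  1.6785]
[[], []]
```

Emit:
move_arm(increments=[[-0.02,0,0,0,0,0,0],[-0.04,0,0,0,0,0,0],[-0.04,0,0,0,0,0,0]])

```text
t: 15.35
tcp_pos: [0.4881, 0.3086, 0.0884]
ee_rot: [[-0.967, -0.255, 0.002], [-0.255, 0.967, -0.002], [-0.001, -0.002, -1.0]]
contact_force: [-3.3, -0.9, -1.4]
finger_gap: -0.008
grip_force: 1.8
```

Emit:
move_arm(increments=[[-0.02,0,0,0,0,0,0],[-0.04,0,0,0,0,0,0],[-0.04,0,0,0,0,0,0]])

```text
t: 15.6
tcp_pos: [0.4912, 0.3095, 0.088]
ee_rot: [[-0.967, -0.255, -0.004], [-0.255, 0.967, -0.004], [0.005, -0.003, -1.0]]
contact_force: [-16.8, -3.7, 5.4]
finger_gap: -0.003
grip_force: 8.5
```

The force jumped to 17 N, so the lever is at its stop. Back off, lift and check.

Emit:
move_arm(increments=[[0,0,0,0,0,0,0],[0.1,0,0,0,0,0,0],[0.25,0,0,0,0,0,0],[0.45,0,0,0,0,0,0],[0.53,0,0,0,0,0,0]])

```text
t: 16.02
tcp_pos: [0.4155, 0.2897, 0.0889]
ee_rot: [[-0.967, -0.255, 0.003], [-0.255, 0.967, -0.002], [-0.002, -0.002, -1.0]]
contact_force: [-0.3, 0.0, -0.7]
finger_gap: -0.002
grip_force: 0.0
```

Emit:
move_arm(increments=[[0,0,-0.25,0,0,0,0],[0,0,-0.5,0,0,0,0],[0,0,-0.75,0,0,0,0],[0,0,-0.9,0,0,0,0],[0,0,-0.9,0,0,0,0]])

```text
t: 16.43
tcp_pos: [0.4199, 0.2912, 0.2305]
ee_rot: [[-0.967, -0.255, 0.013], [-0.255, 0.967, 0.002], [-0.013, -0.002, -1.0]]
contact_force: [1.1, -0.0, 0.1]
finger_gap: 0.004
grip_force: 0.0
```

```bash
python3 - <<'E'
from rel import *
T=cam("top");S=cam("scene");s=bot.read_state();print(s["t"],s["tcp_pos"],s["contact_force"])
a=bot.camera("scene");b=bot.camera("top")
for im,c,r in((b,T,(140,160,195,215)),(a,S,(325,200,390,265))):
    print([(cen(x),cv2.contourArea(x),onz(c,cen(x),.096)) for x in blobs(mask(im,*YEL,r),2)])
cv2.imwrite("pics/end.png",cv2.resize(a[80:290,140:400],None,fx=2.8,fy=2.8,interpolation=cv2.INTER_CUBIC))
E
```

```text
16.4333 [0.4199 0.2912 0.2305] [ 1.0815 -0.0257  0.1212]
[]
[]
```

View pics/end.png

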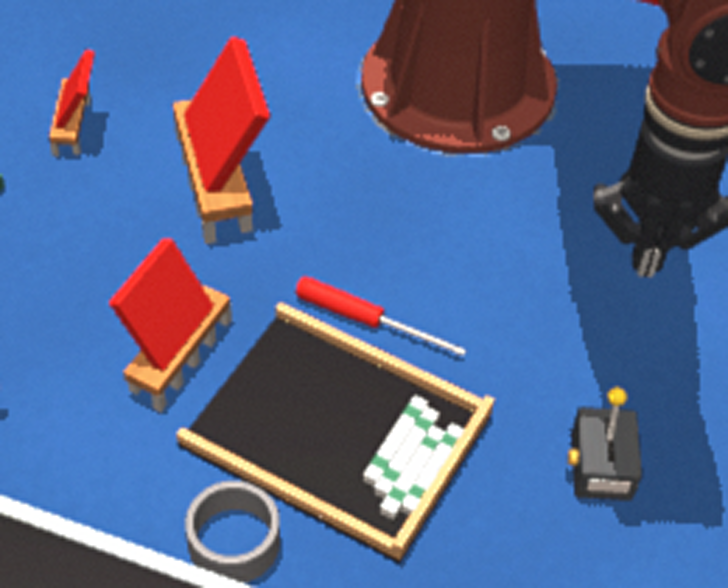

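The final view shows the bars packed at the fence and the rake standing off the board. The ball is back at its rest pixel (360,221), and nothing is touched. Handing in.

```bash
python3 -c "
from bench import bot
print(bot.job_done())"
```

```text
the job is handed in; nothing more can be done
None
```

I handed the job in at about 16.5 s, with no verdict returned. In the last image the four bars lie flat and packed against the fence, the lever is back at rest after being pushed to its stop (17 N contact), and the rake stands on the bench off the board.

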